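# Find the balanced rotor arm on the knife edge

### The job

The two cast rotor arms on the bench look alike, but only one of them is in balance; the other is heavier at one end. Find out which by laying an arm centrally and square across the knife edge of the balancing stand and letting it go: an arm that tips over goes into the reject tray. Finish with the bad arm in the reject tray and the good one sitting level and central across the knife edge, and leave everything else on the bench where it is.

Things in the scene. Friction and masses are not known exactly. Their poses are not given: they have to be found in the camera images.
- rotor_a: rotor arm, one of two that look alike: hollow aluminium casting 184 mm long, flat underside; square hub 40 x 40 mm, 20 mm high in the middle, a 24 mm wide, 14 mm high arm each side, round boss 36 mm across, 16 mm high at each end; 0.15 to 0.31 kg. Origin: centre of the hub's underside; x along the arm, z up. Starts flat on the bench. Good: weight central. Bad: centre of weight 14 mm off, unseen
- rotor_b: rotor arm, one of two that look alike: hollow aluminium casting 184 mm long, flat underside; square hub 40 x 40 mm, 20 mm high in the middle, a 24 mm wide, 14 mm high arm each side, round boss 36 mm across, 16 mm high at each end; 0.15 to 0.31 kg. Origin: centre of the hub's underside; x along the arm, z up. Starts flat on the bench. Good: weight central. Bad: centre of weight 14 mm off, unseen
- stand: balancing stand, fixed: grey bed plate 240 x 120 mm, 14 mm thick, brass levelling screws 30 mm high at its corners, a steel knife edge standing across its middle. Origin: centre of the bed's underside, at bench height; x along the bed (the way an arm must lie), y along the knife edge, z up. An arm that tips pivots on the edge until its heavy end rests on the bed, about 0.3 rad from level
- edge (a point): middle of the top of the stand's knife edge, 40 mm above the bench; axes as the stand. The top is a flat crest 6 mm wide (x -3 to +3 mm), 80 mm long (y); flanks slope down steeply, a keeper 31 mm high holds each end. An arm lies loose across it on its flat underside and stays level only if its centre of weight is over the crest, within 3 mm
- tray: reject tray, fixed: open dark sheet-steel tray 250 x 190 mm, walls 4 mm thick and 40 mm high, floor 4 mm thick. Origin: centre of its underside at bench height; x along the 250 mm side, z up
- tape_roll: roll of pale masking tape lying flat, 90 mm across, 36 mm high; not part of the job, leave where it is
- mug: white mug, 92 mm high; not part of the job, leave where it is
- wrench: steel spanner lying on the bench; not part of the job, leave where it is
- screwdriver: screwdriver with a black handle; not part of the job, leave where it is
- hammer: claw hammer with a wooden handle; not part of the job, leave where it is
- grease_tin: round steel tin with a grey lid, 86 mm across, 48 mm high; not part of the job, leave where it is
- tape_measure: black tape measure, 72 x 34 mm, 66 mm high, standing up; not part of the job, leave where it is
Things that resemble listed ones, but are neither listed nor needed, are in the scene too. What is shaped like the rotor_a but pink or turquoise is not meant.

How it is judged:
By the outcome, as a careful person would: the job done as asked, in the order asked, and still so for the second after the job is handed in, with the robot touching nothing.
It also fails if it takes over 72 s, if anything falls off the work surface, if the arm or the gripper's body presses on something with over 40 N, if the wrist force passes 120 N, or if a joint passes its speed limit or range.

### The arm

A 7-joint arm with a two-finger parallel gripper is mounted at the origin on the work surface. World frame = base frame: x ahead of the robot, y to its left, z up, the work surface at z = 0. Lengths are in m, angles in rad, forces in N, time in s.
With the tool pointing down it reaches from about 0.425 to 0.875 m from the base axis. Payload 4.7 kg.
Tool frame: the origin (TCP) lies on the centre line of the jaws, within the pads' length; the fingertips stand 11 mm ahead of it and the grasp point (between the pads) lies 8 mm behind it; z points along the fingers, y is the line along which they close (so a half turn about z gives the same grasp; the last joint's range is limited). The gripper opens to 87 mm and grips with 3 to 60 N. Pads are 19 mm wide; open, the fingers measure 117 mm over their backs; the gripper's body (75 mm by 190 mm) begins 51 mm behind the grasp point.
Start: joints at [-1.179, 0.321, -0.07, 1.45, 0.023, 1.371, -0.057], TCP at [0.24, 0.604, 0.234] pointing down, gripper open.
Joint ranges: [-2.86, 2.86], [-0.3, 2.09], [-1.38, 1.24], [0.06, 2.45], [-1.56, 4.7], [0.09, 2.05], [-2.69, 2.69]. Speed limits (rad/s): [2.57, 2.57, 3.14, 3.14, 3.14, 3.14, 3.14].

### API

Orientations are given as a unit quaternion [w, x, y, z].
In Python, from bench import * gives the robot as it stands.
- The arm moves only by the tool play_rows, never from a script. Its argument "moves" is a list of rows, each an object of numbers: "hand": the finger opening in mm, from 0 to 87; "dx", "dy", "dz": the shift along the world's x, y, z in mm; "ax", "ay", "az": the turn, a rotation vector about the world's x, y, z in degrees. In form: [{"hand": .., "dx": .., "dy": .., "dz": .., "ax": .., "ay": .., "az": ..}, ...]. A call has 1 to 12 rows; each row shifts and turns the commanded pose from where the row before left it; what a row does not reach is not made up. A row lasts 1/10 s, in which the tool goes at most 50 mm and 8.59 degrees, less where a joint would pass 70% of its speed; a pose out of reach is approached as far as the arm can. A call is refused whole if a number of a shift passes 50 or a number of a turn 8.59, either way. A call with a gripper value outside its range is refused whole. The fingers move at their own pace and stop on an object; "squeeze" is the grip in N (left out, the last holds). Time passes only in rows, so rows that do not move let the fingers close. It gives the time, the measured TCP pose, the force, the opening and the grip force at its end, in the units of the state.
- sense(): the state, without advancing time (a new reading comes with each control period).
- read_camera(name): name is "scene" or "top" or "wrist"; returns a dict with "pixels" (384x512x3 uint8, red, green, blue), "mtx" (3x3 intrinsics, pixels), "camera_from_world" (4x4, takes a point from world to camera coordinates); the wrist camera has in their place "T_tool_cam" (4x4, takes a point from camera to tool coordinates, whose origin is the TCP and whose axes are the flange's). Camera axes: x right, y up, looking along -z (the intrinsics and any distortion apply to the point x, -y, -z); pixel columns grow to the right and rows downward; lengths in m; the calibration is good to about 2 mm. A picture is of the moment at which its call begins: read the wrist's pose just before it. There is no depth.
- hand_in(): hands the job in; it is judged then, once.
The state is a dict: "t": time; "joints": joint angles; "joint_vel": joint speeds; "effort": joint torques, N m; "ee_pos": TCP position; "ee_rot": TCP orientation; "contact_force": force on the tool from outside, world axes, zero at the start; "wrist_torque": the same for the moment, N m; "grip_width": opening from 0.0 (shut) to 1.0 (fully open); "grasp_force": force on a finger pad.
Only numpy, scipy, OpenCV 4.12 (cv2) and the standard library are available. Lean on these libraries where they do the work, as an engineer would, in place of code of your own. Each camera call takes 0.05 s, during which the arm holds its last target. There are 200 camera calls.

## Working session

There is one attempt and no reset: what is moved stays moved. The work goes in short steps, Python scripts to look and compute and a tool call to move; the robot and the scene stay as the last step left them, time stands still between calls to the robot, and variables do not carry over. Pictures are saved under pics/ and viewed, at most 10 in all, crops included, and the job is handed in when it is done.

Besides the shell and the picture viewer there is one more tool, called after "Request:" by a JSON object that holds its "method" and its "body". play_rows: Moves the arm, as the interface text tells. Its arguments: {"type":"object","properties":{"moves":{"type":"array"},"squeeze":{"type":"number"}},"required":["moves"]}

```bash
mkdir -p pics; cat > h.py <<'E'
from bench import *
import numpy as np, cv2
def save(n,p): cv2.imwrite('pics/'+n,cv2.cvtColor(p,cv2.COLOR_RGB2BGR))
E
python3 - <<'E'
from h import *
for n in ['top','scene']:
    c=read_camera(n); np.savez(n+'.npz',**{k:v for k,v in c.items() if isinstance(v,np.ndarray)}); print(c.keys(),c['mtx'],c['camera_from_world'])
    save(n+'0.png',cv2.resize(c['pixels'],(800,600)))
s=sense();print(s)
E
```

```text
dict_keys(['pixels', 'mtx', 'camera_from_world']) [[361.01267387   0.         261.41121562]
 [  0.         361.01267387 192.9268264 ]
 [  0.           0.           1.        ]] [[-0.0300449  -0.99951165 -0.00858851 -0.01291941]
 [ 0.99100515 -0.03090801  0.13020552 -0.53477721]
 [-0.13040739 -0.00459925  0.99144983 -1.11237228]
 [ 0.          0.          0.          1.        ]]
dict_keys(['pixels', 'mtx', 'camera_from_world']) [[460.52868882   0.         252.01297483]
 [  0.         460.52868882 184.36489031]
 [  0.           0.           1.        ]] [[-0.81910441  0.57363795  0.00273279  0.47907521]
 [-0.4319554  -0.61991497  0.65507249  0.14583701]
 [ 0.37746854  0.53539232  0.75556109 -1.55255526]
 [ 0.          0.          0.          1.        ]]
{'t': 0.1, 'joints': array([-1.17889119,  0.32174289, -0.07009835,  1.45155313,  0.0225971 ,
        1.37079358, -0.05689752]), 'joint_vel': array([ 0.00159224, -0.00139926,  0.00103446, -0.00225517,  0.00045905,
        0.00198829, -0.00092104]), 'effort': array([ 2.42925125e-04, -4.92571771e+01, -4.05587945e-01, -3.13397849e+01,
       -6.41003600e-02,  3.95761861e-02,  7.17098010e-05]), 'ee_pos': array([0.23963275, 0.60370387, 0.23257479]), 'ee_rot': array([-1.18122640e-04,  1.87760067e-01,  9.82214552e-01, -8.46741707e-04]), 'contact_force': array([ 0.52093699, -0.04582346, -0.12309422]), 'wrist_torque': array([ 0.01860544, -0.00618327,  0.03760744]), 'grasp_force': 0.0, 'grip_width': 1.0016619608902517}
```

View pics/top0.png

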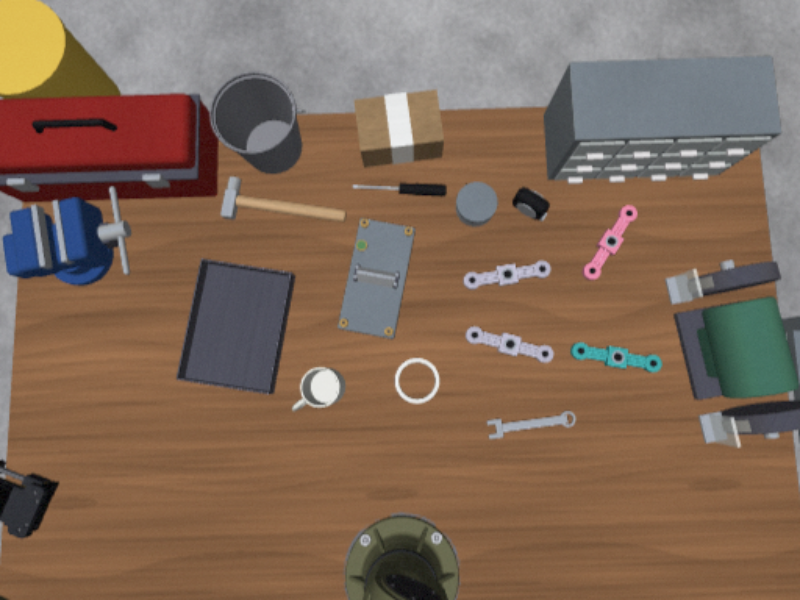

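View pics/scene0.png

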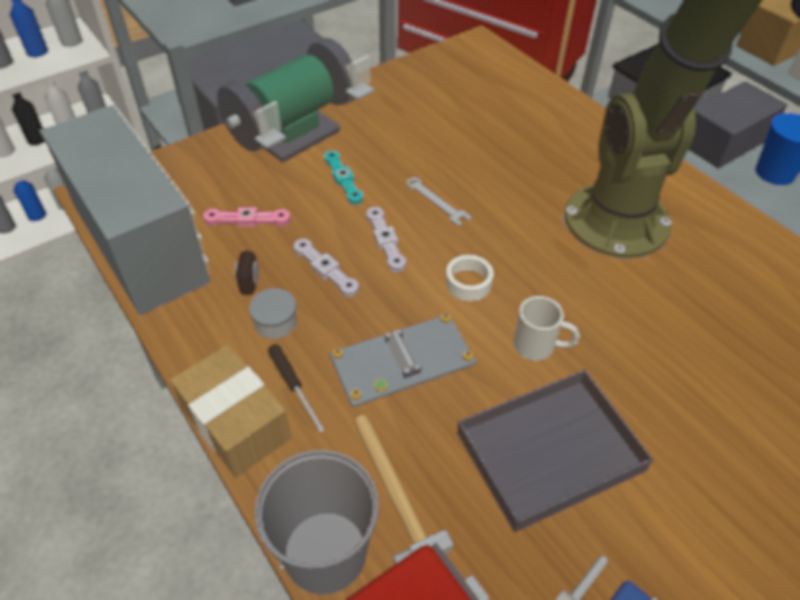

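Candidates in the 800x600 top view are pale castings at (507,274) and (510,344), a pink one at (611,241), a turquoise one at (617,357) and the wrench at (532,425). I choose the two pale lilac-silver ones. In the scene view they are at (325,263) and (386,238). The stand is at (377,278) with the knife edge across its bed, and the tray is at (237,326).

```bash
cat >> h.py <<'E'
def proj(c,P):
    q=c['camera_from_world']@np.append(P,1); q=q[:3]*[1,-1,-1]; u=c['mtx']@q; return u[:2]/u[2]
def ray(c,uv):
    T=c['camera_from_world']; d=np.linalg.inv(c['mtx'])@np.array([uv[0],uv[1],1.]); R=T[:3,:3]
    d=R.T@(d*[1,-1,-1]); o=-R.T@T[:3,3]; return o,d/np.linalg.norm(d)
def onz(c,uv,z):
    o,d=ray(c,uv); return o+d*(z-o[2])/d[2]
def tri(c1,u1,c2,u2):
    o1,d1=ray(c1,u1);o2,d2=ray(c2,u2)
    s=np.linalg.lstsq(np.c_[d1,-d2],o2-o1,rcond=None)[0]
    a,b=o1+s[0]*d1,o2+s[1]*d2; return (a+b)/2,np.linalg.norm(a-b)
def comps(m,amin):
    n,l,st,ce=cv2.connectedComponentsWithStats(m.astype(np.uint8)); return [(l==i,st[i],ce[i]) for i in range(1,n) if st[i][4]>=amin]
E
python3 - <<'E'
from h import *
T=np.load('top.npz');S=np.load('scene.npz')
for n,c in (('top',T),('scene',S)):
    hsv=cv2.cvtColor(c['pixels'],cv2.COLOR_RGB2HSV); h,s,v=[hsv[...,i].astype(int) for i in range(3)]
    print(n)
    rot=(v>150)&(s<50)&(s>8)&(h>115)&(h<150)
    for m,st,ce in comps(rot,60):
        r=cv2.minAreaRect(np.argwhere(m)[:,::-1].astype(np.float32)); print(' rot',st,ce.round(1),r)
    br=(h>12)&(h<28)&(s>110)&(v>120)
    x0,y0,x1,y1=(215,135,270,220) if n=='top' else (205,195,310,260)
    br[:y0]=0;br[y1:]=0;br[:,:x0]=0;br[:,x1:]=0
    p=c['pixels'][y0:y1,x0:x1]
    bed=np.abs(p.astype(int)-np.median(p[20:60,20:40].reshape(-1,3),0)).max(2)
T_=cv2.resize(T['pixels'][110:245,215:360],(580,540),interpolation=cv2.INTER_CUBIC)
S_=cv2.resize(S['pixels'][125:265,180:320],(560,560),interpolation=cv2.INTER_CUBIC)[:540]
im=np.hstack([T_,S_]);im=cv2.resize(im,(800,int(540*800/1140)),interpolation=cv2.INTER_AREA)
save('crop1.png',im)
E
```

```text
top
 rot [297 167  55  18 393] [323.9 175.4] ((323.9422912597656, 175.2115478515625), (11.7669677734375, 55.10863494873047), 78.69007110595703)
 rot [298 209  56  23 406] [325.4 220. ] ((325.6470947265625, 219.91177368164062), (56.995872497558594, 12.12678050994873), 14.03624439239502)
scene
 rot [211 173  17  13  78] [219.4 179.9] ((218.79412841796875, 179.8235321044922), (18.330463409423828, 7.439560413360596), 32.47119140625)
```

View pics/crop1.png

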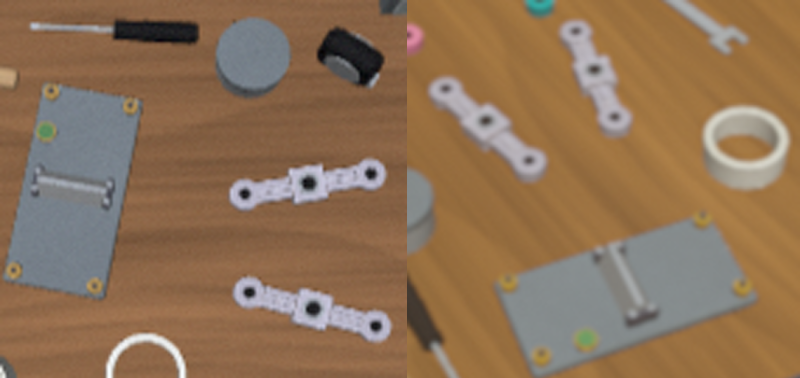

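The crop confirms two pale castings with dark bores: one with its hub at (309,183) and one at (313,309). It also shows the stand with four brass screws and the crest from (37,180) to (108,195) in the left half. Next I triangulate these.

```bash
python3 - <<'E'
from h import *
T=np.load('top.npz');S=np.load('scene.npz')
k=4*800/1140
def t(p): return np.array([215+p[0]/k,110+p[1]/k])-.3
def s(p): return np.array([180+(p[0]-580*.7018)/k,125+p[1]/k])-.3
def ref(c,uv,kind,r=3.5):
    hsv=cv2.cvtColor(c['pixels'],cv2.COLOR_RGB2HSV).astype(float)
    w=255-hsv[...,2] if kind=='d' else hsv[...,1]*((hsv[...,0]>10)&(hsv[...,0]<32))
    yy,xx=np.mgrid[:384,:512]
    for _ in range(4):
        m=(xx-uv[0])**2+(yy-uv[1])**2<=r*r
        ww=w[m]; ww=np.clip(ww-np.percentile(ww,45),0,None); uv=np.array([(xx[m]*ww).sum(),(yy[m]*ww).sum()])/ww.sum()
    return uv
G={'r1':('d',[((245,194),(528,161)),((309,183),(486,121)),((371,173),(446,89))]),
'r2':('d',[((250,293),(614,117)),((313,309),(594,70)),((376,326),(575,31))]),
'scr':('b',[((51,91),(541,354)),((131,105),(509,283)),((95,285),(703,220)),((14,271),(742,287))])}
for n,(kd,L) in G.items():
    P=[]
    for a,b in L:
        a,b=ref(T,t(a),kd),ref(S,s(b),kd); p,e=tri(T,a,S,b); P.append(p); print(n,a.round(1),b.round(1),p.round(4),'gap',round(e,4),'r',round(np.hypot(*p[:2]),3))
    P=np.array(P)
    if n!='scr': d=P[2]-P[0];print('  len',np.linalg.norm(d[:2]),'ang',np.degrees(np.arctan2(d[1],d[0])))
    else:
        print(' ctr',P.mean(0)); dx=(P[0]+P[1]-P[2]-P[3])/2; print(' xlen',np.linalg.norm(dx),'ang',np.degrees(np.arctan2(dx[1],dx[0])),'ylen',np.linalg.norm((P[0]+P[3]-P[1]-P[2])/2))
# crest ends
for a,b in (((37,180),(650,312)),((108,195),(605,248))):
    pass
print('crest mid', tri(T,t((72,186)),S,s((626,281))))
# tray corners 800 px
for p in ((206,262),(293,272),(181,378),(272,390)): print('tray',onz(T,np.array(p)/1.5625,.04).round(3))
for n,p in dict(mug=(322,385),tape=(417,381),tin=(477,203),tm=(531,203)).items(): print(n,onz(T,np.array(p)/1.5625,.04).round(3))
from scipy.spatial.transform import Rotation as R
q=sense()['ee_rot'];print(R.from_quat(np.r_[q[1:],q[0]]).as_matrix().round(3))
E
```

```text
r1 [301.8 178.8] [223.  181.8] [ 0.5791 -0.1618  0.0178] gap 0.0015 r 0.601
r1 [324.5 175. ] [207.7 167.6] [ 0.5884 -0.2351  0.0224] gap 0.0018 r 0.634
r1 [346.7 171.6] [193.3 156.2] [ 0.5982 -0.3084  0.0179] gap 0.0016 r 0.673
  len 0.1478116933471935 ang -82.57284566709346
r2 [303.4 214. ] [253.5 166.3] [ 0.4649 -0.1619  0.0175] gap 0.0014 r 0.492
r2 [326.  219.8] [246.3 149.4] [ 0.4438 -0.2323  0.023 ] gap 0.0017 r 0.501
r2 [348.4 226. ] [239.7 135.6] [ 0.4222 -0.3032  0.0179] gap 0.0015 r 0.52
  len 0.14765379206404775 ang -106.8160259029237
scr [233.1 142.3] [227.5 252.8] [0.7071 0.059  0.0181] gap 0.0003 r 0.71
scr [261.1 147.4] [215.4 226. ] [ 0.687 -0.033  0.02 ] gap 0.0012 r 0.688
scr [248.3 211.8] [285.1 203.1] [0.4765 0.0144 0.0211] gap 0.0004 r 0.477
scr [219.8 206.4] [299.5 227.6] [0.4965 0.1059 0.0194] gap 0.0006 r 0.508
 ctr [0.59176327 0.03655972 0.0196685 ]
 xlen 0.21572902967727275 ang -12.62026374182861 ylen 0.09393051203068131
crest mid (array([0.59167257, 0.03688679, 0.02998703]), np.float64(0.00045485110462331455))
tray [0.628 0.383 0.04 ]
tray [0.601 0.205 0.04 ]
tray [0.394 0.429 0.04 ]
tray [0.364 0.247 0.04 ]
mug [0.371 0.148 0.04 ]
tape [ 0.374 -0.041  0.04 ]
tin [ 0.734 -0.177  0.04 ]
tm [ 0.731 -0.289  0.04 ]
[[-0.929  0.369 -0.001]
 [ 0.369  0.929 -0.002]
 [-0.    -0.002 -1.   ]]
```

Rotor hub and boss bores come out at 22/18 mm high (expected 20/16), spacing 148 mm, all within reach. The stand centre is at (0.592,0.037), heading -12.6°. Its height is doubtful, so I go over the stand for wrist views in the final gripper yaw.

Request:
{"method": "play_rows", "body": {"moves": [{"hand": 87, "dx": 18, "dy": -28, "az": 0.5}, {"dx": 18, "dy": -28, "az": 0.5}, {"dx": 18, "dy": -28, "az": 0.5}, {"dx": 18, "dy": -28, "az": 0.5}, {"dx": 18, "dy": -28, "az": 0.5}, {"dx": 18, "dy": -28, "az": 0.5}, {"dx": 18, "dy": -28, "az": 0.5}, {"dx": 18, "dy": -28, "az": 0.5}, {"dx": 18, "dy": -28, "az": 0.5}, {"dx": 18, "dy": -28, "az": 0.5}]}}

```text
$.moves[0]: bad value
```

Request:
{"method": "play_rows", "body": {"moves": [{"dx": 17, "dy": -28, "az": 0.5}, {"dx": 17, "dy": -28, "az": 0.5}, {"dx": 17, "dy": -28, "az": 0.5}, {"dx": 17, "dy": -28, "az": 0.5}, {"dx": 17, "dy": -28, "az": 0.5}, {"dx": 17, "dy": -28, "az": 0.5}, {"dx": 17, "dy": -28, "az": 0.5}, {"dx": 17, "dy": -28, "az": 0.5}, {"dx": 17, "dy": -28, "az": 0.1}, {"dx": 0, "dy": 0}]}}

```text
$.moves[0]: bad value
```

```bash
cat >> h.py <<'E'
from scipy.spatial.transform import Rotation as Rn
def wrist(n=None):
    s=sense(); c=dict(read_camera('wrist')); q=s['ee_rot']
    A=np.eye(4);A[:3,:3]=Rn.from_quat(np.r_[q[1:],q[0]]).as_matrix();A[:3,3]=s['ee_pos']
    c['A']=A;c['camera_from_world']=np.linalg.inv(A@c['T_tool_cam'])
    if n: np.savez(n+'.npz',**{k:c[k] for k in ('pixels','mtx','camera_from_world','A','T_tool_cam')})
    y=A[:3,1]; print('tcp',s['ee_pos'].round(4),'yhead',np.degrees(np.arctan2(y[1],y[0])).round(2),'tilt',A[:3,2].round(4),'t',round(s['t'],2),'F',s['contact_force'].round(2),'tau',s['wrist_torque'].round(3),'gw',round(s['grip_width']*87,1),'gf',round(s['grasp_force'],1))
    return c
E
python3 - <<'E'
from h import *
c=wrist('w1');print(c['T_tool_cam'].round(3),c['mtx'][0,0]);save('w1.png',c['pixels'])
E
```

```text
tcp [0.2396 0.6037 0.2326] yhead 68.36 tilt [-6.0e-04 -1.6e-03 -1.0e+00] t 0.1 F [ 0.52 -0.05 -0.12] tau [ 0.019 -0.006  0.038] gw 87.1 gf 0.0
[[-0.     0.963  0.27   0.075]
 [ 1.     0.    -0.    -0.001]
 [-0.001  0.27  -0.963 -0.15 ]
 [ 0.     0.     0.     1.   ]] 283.25763168481336
```

View pics/w1.png

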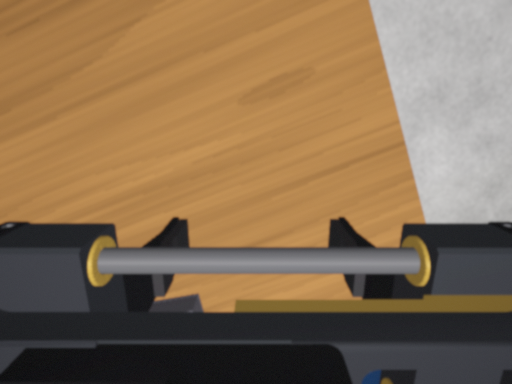

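The wrist view is blocked below row ~220 by the fingers, and the ground under the TCP falls at about row 170. The rows need every field, so I repeat the move.

Request:
{"method": "play_rows", "body": {"moves": [{"hand": 87, "dx": 18, "dy": -28, "dz": 0, "ax": 0, "ay": 0, "az": 0.5}, {"hand": 87, "dx": 18, "dy": -28, "dz": 0, "ax": 0, "ay": 0, "az": 0.5}, {"hand": 87, "dx": 18, "dy": -28, "dz": 0, "ax": 0, "ay": 0, "az": 0.5}, {"hand": 87, "dx": 18, "dy": -28, "dz": 0, "ax": 0, "ay": 0, "az": 0.5}, {"hand": 87, "dx": 18, "dy": -28, "dz": 0, "ax": 0, "ay": 0, "az": 0.5}, {"hand": 87, "dx": 18, "dy": -28, "dz": 0, "ax": 0, "ay": 0, "az": 0.5}, {"hand": 87, "dx": 18, "dy": -28, "dz": 0, "ax": 0, "ay": 0, "az": 0.5}, {"hand": 87, "dx": 18, "dy": -28, "dz": 0, "ax": 0, "ay": 0, "az": 0.5}, {"hand": 87, "dx": 18, "dy": -28, "dz": 0, "ax": 0, "ay": 0, "az": 0.5}, {"hand": 87, "dx": 18, "dy": -28, "dz": 0, "ax": 0, "ay": 0, "az": 0.5}]}}

```text
t: 1.15
ee_pos: [0.4202, 0.3228, 0.2334]
ee_rot: [-0.0, 0.145, 0.989, -0.0]
contact_force: [-0.3, 1.1, -0.7]
grip_width: 1.002
grasp_force: 0.0
```

Request:
{"method": "play_rows", "body": {"moves": [{"hand": 87, "dx": 17, "dy": -29, "dz": 0, "ax": 0, "ay": 0, "az": 0.4}, {"hand": 87, "dx": 17, "dy": -29, "dz": 0, "ax": 0, "ay": 0, "az": 0.4}, {"hand": 87, "dx": 17, "dy": -29, "dz": 0, "ax": 0, "ay": 0, "az": 0.4}, {"hand": 87, "dx": 17, "dy": -29, "dz": 0, "ax": 0, "ay": 0, "az": 0.4}, {"hand": 87, "dx": 17, "dy": -29, "dz": 0, "ax": 0, "ay": 0, "az": 0.4}, {"hand": 87, "dx": 17, "dy": -29, "dz": 0, "ax": 0, "ay": 0, "az": 0.4}, {"hand": 87, "dx": 17, "dy": -29, "dz": 0, "ax": 0, "ay": 0, "az": 0.4}, {"hand": 87, "dx": 17, "dy": -29, "dz": 0, "ax": 0, "ay": 0, "az": 0.4}, {"hand": 87, "dx": 17, "dy": -29, "dz": 0, "ax": 0, "ay": 0, "az": 0.4}, {"hand": 87, "dx": 17, "dy": -29, "dz": 0, "ax": 0, "ay": 0, "az": 0.4}, {"hand": 87, "dx": 0, "dy": 0, "dz": 0, "ax": 0, "ay": 0, "az": 0}, {"hand": 87, "dx": 0, "dy": 0, "dz": 0, "ax": 0, "ay": 0, "az": 0}]}}

```text
t: 2.35
ee_pos: [0.5897, 0.0335, 0.2331]
ee_rot: [-0.0, 0.111, 0.994, -0.0]
contact_force: [-0.4, 0.7, -0.2]
grip_width: 1.001
grasp_force: 0.0
```

```bash
python3 - <<'E'
from h import *
c=wrist('w1');save('w1b.png',c['pixels'])
E
```

```text
tcp [0.5897 0.0335 0.2331] yhead 77.24 tilt [-9.e-04  1.e-04 -1.e+00] t 2.35 F [-0.42  0.7  -0.16] tau [ 0.08  -0.02  -0.019] gw 87.1 gf 0.0
```

View pics/w1b.png

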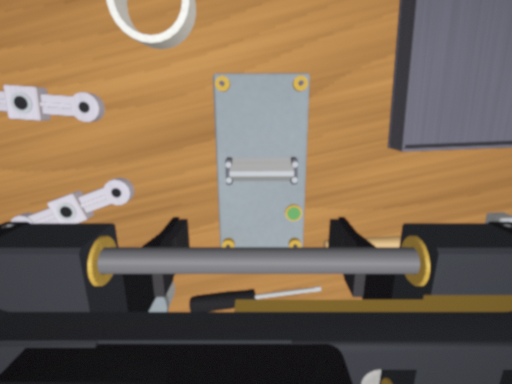

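The wrist view shows the stand squarely: crest bar at columns 229–296, row ~174, brass screws at (222,83), (301,83), (228,244) and (295,244). I take a second wrist position for height.

Request:
{"method": "play_rows", "body": {"moves": [{"hand": 87, "dx": 29, "dy": -6, "dz": -40, "ax": 0, "ay": 0, "az": 0}, {"hand": 87, "dx": 29, "dy": -6, "dz": -40, "ax": 0, "ay": 0, "az": 0}, {"hand": 87, "dx": 0, "dy": 0, "dz": 0, "ax": 0, "ay": 0, "az": 0}, {"hand": 87, "dx": 0, "dy": 0, "dz": 0, "ax": 0, "ay": 0, "az": 0}]}}

```text
t: 2.8
ee_pos: [0.6466, 0.0238, 0.1518]
ee_rot: [-0.002, 0.109, 0.994, -0.0]
contact_force: [0.9, -0.4, 0.8]
grip_width: 1.002
grasp_force: 0.0
```

```bash
python3 - <<'E'
from h import *
c=wrist('w2'); w1=np.load('w1.npz')
g=cv2.cvtColor(w1['pixels'],cv2.COLOR_RGB2GRAY); print('w1 rows150-190',g[150:190,240:285].mean(1).astype(int))
print('w1 cols @172-176',g[172:177,215:312].mean(0).astype(int))
p=proj(c,np.array([.592,.037,.04])); print('pred',p); r=int(p[1]); 
g=cv2.cvtColor(c['pixels'],cv2.COLOR_RGB2GRAY); print('w2 from',r-30,g[r-30:r+30,240:285].mean(1).astype(int))
save('w2.png',np.hstack([w1['pixels'][60:260,190:340],c['pixels'][40:240,180:350]]))
E
```

```text
tcp [0.6466 0.0238 0.1518] yhead 77.47 tilt [-4.e-03 -1.e-04 -1.e+00] t 2.8 F [ 0.93 -0.36  0.85] tau [ 0.036 -0.03   0.024] gw 87.2 gf 0.0
w1 rows150-190 [167 168 168 168 168 168 168 169 170 171 171 170 169 169 171 171 171 171
 171 172 178 191 202 207 205 195 175 155 146 147 153 161 167 169 169 169
 169 169 169 168]
w1 cols @172-176 [145 143 145 155 166 170 171 170 169 164 148 128 123 138 166 188 196 196
 197 196 196 196 196 196 196 196 196 196 196 196 196 197 197 197 197 197
 197 197 197 197 196 196 196 196 196 196 196 197 197 197 197 196 196 196
 197 197 197 197 197 197 197 197 197 197 197 197 197 197 198 197 197 197
 197 198 197 197 197 194 180 153 130 128 142 157 164 165 166 165 164 160
 153 144 140 140 140 140 140]
pred [260.07193412 131.34493247]
w2 from 101 [165 165 165 166 166 166 166 166 166 166 166 166 167 168 169 169 168 167
 167 168 169 170 169 169 169 170 176 189 201 205 206 206 203 193 174 154
 145 144 144 144 143 142 144 147 154 162 166 167 167 167 167 167 167 167
 167 167 167 167 167 166]
```

View pics/w2.png

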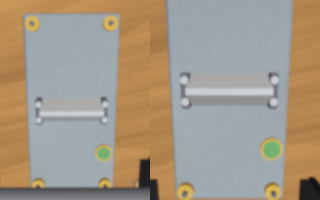

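The pair of crops shows the crest as the bright bar between the keepers, row ~173.4 in w1 and ~131 in w2. I triangulate and prepare the rotor 1 approach.

```bash
python3 - <<'E'
from h import *
w1=np.load('w1.npz');w2=np.load('w2.npz')
g=cv2.cvtColor(w2['pixels'],cv2.COLOR_RGB2GRAY);x=g[129:134,205:320].mean(0);i=np.where(x>178)[0]+205;print('w2 cols',i.min(),i.max())
u2=((i.min()+i.max())/2,131.0)
p,e=tri(w1,(260.9,173.35),w2,u2);print('crest',p.round(4),e.round(4))
for w,u in((w1,(260.9,173.35)),(w2,u2)): print(onz(w,u,.04).round(4))
a,b=onz(w1,(229,173.35),.04),onz(w1,(293,173.35),.04); d=b-a;print('crest len',np.linalg.norm(d),'head',np.degrees(np.arctan2(d[1],d[0])))
# sides of the bed & crest slope in image
for c0 in (238,260,284):
    col=cv2.cvtColor(w1['pixels'],cv2.COLOR_RGB2GRAY)[165:180,c0-6:c0+7].mean(1)-171; col=np.clip(col,0,None); print(c0,(np.arange(165,180)*col).sum()/col.sum())
T=np.load('top.npz'); print('top proj',proj(T,p)*1.5625,'hand r1', np.array([.5884,-.2351])-sense()['ee_pos'][:2])
E
```

```text
w2 cols 216 302
crest [0.5915 0.036  0.0391] 0.0002
[0.5913 0.0359 0.04  ]
[0.5915 0.0361 0.04  ]
crest len 0.07930616784913436 head 77.2378459363645
238 173.11446090955545
260 172.9019512195122
284 172.7210338680927
top proj [375.61507661 274.28980285] hand r1 [-0.05910665 -0.25882146]
```

Crest is confirmed at (0.591,0.036,0.039), length 79 mm and heading ~77.5°, which matches the text. Now to rotor 1.

Request:
{"method": "play_rows", "body": {"moves": [{"hand": 87, "dx": -6, "dy": -26, "dz": 0, "ax": 0, "ay": 0, "az": -7}, {"hand": 87, "dx": -6, "dy": -26, "dz": 0, "ax": 0, "ay": 0, "az": -7}, {"hand": 87, "dx": -6, "dy": -26, "dz": 0, "ax": 0, "ay": 0, "az": -7}, {"hand": 87, "dx": -6, "dy": -26, "dz": 0, "ax": 0, "ay": 0, "az": -7}, {"hand": 87, "dx": -6, "dy": -26, "dz": 0, "ax": 0, "ay": 0, "az": -7}, {"hand": 87, "dx": -6, "dy": -26, "dz": 0, "ax": 0, "ay": 0, "az": -7}, {"hand": 87, "dx": -6, "dy": -26, "dz": 0, "ax": 0, "ay": 0, "az": -7}, {"hand": 87, "dx": -6, "dy": -26, "dz": 0, "ax": 0, "ay": 0, "az": -7}, {"hand": 87, "dx": -6, "dy": -26, "dz": 0, "ax": 0, "ay": 0, "az": -7}, {"hand": 87, "dx": -5, "dy": -25, "dz": 0, "ax": 0, "ay": 0, "az": -7}, {"hand": 87, "dx": 0, "dy": 0, "dz": 0, "ax": 0, "ay": 0, "az": 0}, {"hand": 87, "dx": 0, "dy": 0, "dz": 0, "ax": 0, "ay": 0, "az": 0}]}}

```text
t: 4.05
ee_pos: [0.5896, -0.2362, 0.1562]
ee_rot: [0.001, 0.66, 0.751, 0.002]
contact_force: [-0.2, 0.3, 0.2]
grip_width: 1.003
grasp_force: 0.0
```

```bash
cat >> h.py <<'E'
def bores(c,guess,r=0.010):
    """refine dark bore centroids near guessed world points; returns pixels"""
    v=c['pixels'].max(2).astype(float); out=[]; yy,xx=np.mgrid[:384,:512]
    for P in guess:
        uv=proj(c,P); R=r*c['mtx'][0,0]/np.linalg.norm(P-np.linalg.inv(c['camera_from_world'])[:3,3])
        for _ in range(6):
            m=(xx-uv[0])**2+(yy-uv[1])**2<=R*R; ww=np.clip(110-v[m],0,None)
            if ww.sum()==0: break
            uv=np.array([(xx[m]*ww).sum(),(yy[m]*ww).sum()])/ww.sum()
        out.append(uv)
    return out
E
python3 - <<'E'
from h import *
c=wrist('w3')
G=[np.array(p) for p in([.5791,-.1618,.016],[.5884,-.2351,.020],[.5982,-.3084,.016])]
b=bores(c,G,.012)
for uv,g in zip(b,G): print(uv.round(1),proj(c,g).round(1),onz(c,uv,g[2]).round(4))
save('w3.png',c['pixels'])
E
```

```text
tcp [ 0.5896 -0.2362  0.1562] yhead 7.42 tilt [ 0.0045  0.0013 -1.    ] t 4.05 F [-0.19  0.32  0.22] tau [-0.055 -0.017 -0.017] gw 87.2 gf 0.0
[257.5 109. ] [257.8 108.3] [ 0.5789 -0.1625  0.016 ]
[257.8 182.7] [257.6 182. ] [ 0.5887 -0.2358  0.02  ]
[258.  245.7] [257.9 244.8] [ 0.5985 -0.3094  0.016 ]
```

View pics/w3.png

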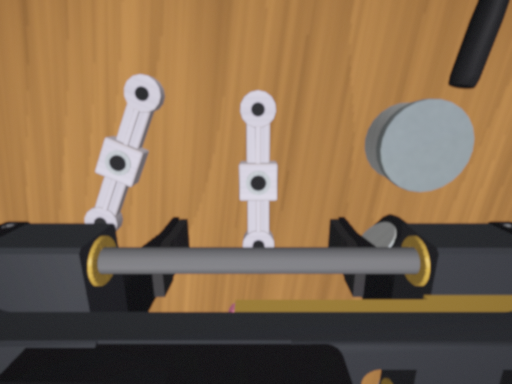

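The wrist view shows rotor 1 squarely under the jaws, hub at (258,183), with the other rotor clear to the left and the tin to the right. Second-view agreement is within 1 mm, so I descend in two stages.

Request:
{"method": "play_rows", "body": {"moves": [{"hand": 70, "dx": -1, "dy": 0, "dz": -40, "ax": 0, "ay": 0, "az": 0}, {"hand": 70, "dx": 0, "dy": 0, "dz": -40, "ax": 0, "ay": 0, "az": 0}, {"hand": 70, "dx": 0, "dy": 0, "dz": -25, "ax": 0, "ay": 0, "az": 0}, {"hand": 70, "dx": 0, "dy": 0, "dz": -15, "ax": 0, "ay": 0, "az": 0}, {"hand": 70, "dx": 0, "dy": 0, "dz": 0, "ax": 0, "ay": 0, "az": 0}, {"hand": 70, "dx": 0, "dy": 0, "dz": 0, "ax": 0, "ay": 0, "az": 0}, {"hand": 70, "dx": 0, "dy": 0, "dz": 0, "ax": 0, "ay": 0, "az": 0}]}}

```text
t: 4.8
ee_pos: [0.5893, -0.2371, 0.0356]
ee_rot: [0.001, 0.66, 0.751, 0.001]
contact_force: [0.6, -1.2, -0.0]
grip_width: 0.804
grasp_force: 0.0
```

```bash
python3 - <<'E'
from h import *
for i in range(3): wrist()
E
```

```text
tcp [ 0.5893 -0.2371  0.0356] yhead 7.39 tilt [ 3.4e-03 -7.0e-04 -1.0e+00] t 4.8 F [ 0.6  -1.19 -0.  ] tau [-0.108 -0.005  0.007] gw 69.9 gf 0.0
tcp [ 0.5892 -0.2372  0.0355] yhead 7.38 tilt [ 3.2e-03 -7.0e-04 -1.0e+00] t 4.85 F [ 0.36  0.69 -1.41] tau [-0.102  0.051 -0.019] gw 70.3 gf 0.0
tcp [ 0.5889 -0.2372  0.0352] yhead 7.36 tilt [ 2.8e-03 -6.0e-04 -1.0e+00] t 4.9 F [-0.05  1.18  0.35] tau [-0.083  0.058  0.003] gw 69.9 gf 0.0
```

Request:
{"method": "play_rows", "body": {"moves": [{"hand": 60, "dx": 0, "dy": 1, "dz": -12, "ax": 0, "ay": 0, "az": 0}, {"hand": 50, "dx": 0, "dy": 0, "dz": -8, "ax": 0, "ay": 0, "az": 0}, {"hand": 46, "dx": 0, "dy": 0, "dz": 0, "ax": 0, "ay": 0, "az": 0}, {"hand": 46, "dx": 0, "dy": 0, "dz": 0, "ax": 0, "ay": 0, "az": 0}, {"hand": 30, "dx": 0, "dy": 0, "dz": 0, "ax": 0, "ay": 0, "az": 0}, {"hand": 30, "dx": 0, "dy": 0, "dz": 0, "ax": 0, "ay": 0, "az": 0}, {"hand": 30, "dx": 0, "dy": 0, "dz": 0, "ax": 0, "ay": 0, "az": 0}, {"hand": 30, "dx": 0, "dy": 0, "dz": 0, "ax": 0, "ay": 0, "az": 0}], "squeeze": 25}}

```text
t: 5.75
ee_pos: [0.5878, -0.2359, 0.0136]
ee_rot: [0.0, 0.66, 0.751, -0.0]
contact_force: [0.4, -0.0, -0.4]
grip_width: 0.455
grasp_force: 25.0
```

```bash
python3 - <<'E'
from h import *
wrist()
E
```

```text
tcp [ 0.5878 -0.2359  0.0136] yhead 7.36 tilt [ 1.e-04 -1.e-04 -1.e+00] t 5.75 F [ 0.44 -0.03 -0.4 ] tau [-0.13  -0.009  0.007] gw 39.6 gf 25.0
```

Gripped at 39.6 mm, 25 N. I lift and carry it over the stand.

Request:
{"method": "play_rows", "body": {"moves": [{"hand": 30, "dx": 0, "dy": 0, "dz": 20, "ax": 0, "ay": 0, "az": 0}, {"hand": 30, "dx": 0, "dy": 0, "dz": 40, "ax": 0, "ay": 0, "az": 0}, {"hand": 30, "dx": 0, "dy": 0, "dz": 40, "ax": 0, "ay": 0, "az": 0}, {"hand": 30, "dx": 0, "dy": 0, "dz": 30, "ax": 0, "ay": 0, "az": 0}, {"hand": 30, "dx": 0, "dy": 0, "dz": 0, "ax": 0, "ay": 0, "az": 0}, {"hand": 30, "dx": 0, "dy": 0, "dz": 0, "ax": 0, "ay": 0, "az": 0}, {"hand": 30, "dx": 0, "dy": 0, "dz": 0, "ax": 0, "ay": 0, "az": 0}]}}

```text
t: 6.5
ee_pos: [0.5866, -0.2351, 0.1417]
ee_rot: [-0.001, 0.66, 0.751, -0.001]
contact_force: [-0.5, -0.7, -2.4]
grip_width: 0.453
grasp_force: 25.0
```

Request:
{"method": "play_rows", "body": {"moves": [{"hand": 30, "dx": 0, "dy": 27, "dz": 0, "ax": 0, "ay": 0, "az": 7}, {"hand": 30, "dx": 0, "dy": 27, "dz": 0, "ax": 0, "ay": 0, "az": 7}, {"hand": 30, "dx": 0, "dy": 27, "dz": 0, "ax": 0, "ay": 0, "az": 7}, {"hand": 30, "dx": 0, "dy": 27, "dz": 0, "ax": 0, "ay": 0, "az": 7}, {"hand": 30, "dx": 1, "dy": 27, "dz": 0, "ax": 0, "ay": 0, "az": 7}, {"hand": 30, "dx": 1, "dy": 27, "dz": 0, "ax": 0, "ay": 0, "az": 7}, {"hand": 30, "dx": 1, "dy": 27, "dz": 0, "ax": 0, "ay": 0, "az": 7}, {"hand": 30, "dx": 0, "dy": 27, "dz": 0, "ax": 0, "ay": 0, "az": 7}, {"hand": 30, "dx": 0, "dy": 28, "dz": 0, "ax": 0, "ay": 0, "az": 7}, {"hand": 30, "dx": 0, "dy": 28, "dz": 0, "ax": 0, "ay": 0, "az": 7}, {"hand": 30, "dx": 0, "dy": 0, "dz": 0, "ax": 0, "ay": 0, "az": 0}, {"hand": 30, "dx": 0, "dy": 0, "dz": 0, "ax": 0, "ay": 0, "az": 0}]}}

```text
t: 7.7
ee_pos: [0.5897, 0.0365, 0.1418]
ee_rot: [-0.001, 0.11, 0.994, -0.001]
contact_force: [-0.7, -0.7, -1.4]
grip_width: 0.457
grasp_force: 25.0
```

Request:
{"method": "play_rows", "body": {"moves": [{"hand": 30, "dx": 0, "dy": 0, "dz": 0, "ax": 0, "ay": 0, "az": 0}, {"hand": 30, "dx": 0, "dy": 0, "dz": 0, "ax": 0, "ay": 0, "az": 0}]}}

```text
t: 7.9
ee_pos: [0.5906, 0.0343, 0.1431]
ee_rot: [-0.0, 0.112, 0.994, -0.0]
contact_force: [-0.2, 0.4, -1.8]
grip_width: 0.455
grasp_force: 25.0
```

```bash
python3 - <<'E'
from h import *
c=wrist('w4'); A=c['A']
# held boss at tool +x 74 mm; underside at tool z = +0.0136, boss top 16 mm up
g=(A@[.0737,0,.0136-.016,1])[:3]
uv=bores(c,[g],.012)[0]; print('boss',uv.round(2),'pred',proj(c,g).round(2))
p=onz(c,uv,g[2]); q=np.linalg.inv(A)@np.append(p,1); print('boss tool xyz',q[:3].round(4))
save('w4.png',c['pixels'])
E
```

```text
tcp [0.5906 0.0343 0.1431] yhead 77.18 tilt [-8.e-04 -8.e-04 -1.e+00] t 7.9 F [-0.21  0.43 -1.75] tau [ 0.002 -0.045 -0.016] gw 39.5 gf 25.0
boss [258.47 109.17] pred [259.36 111.81]
boss tool xyz [ 0.075  -0.0004 -0.0024]
```

View pics/w4.png

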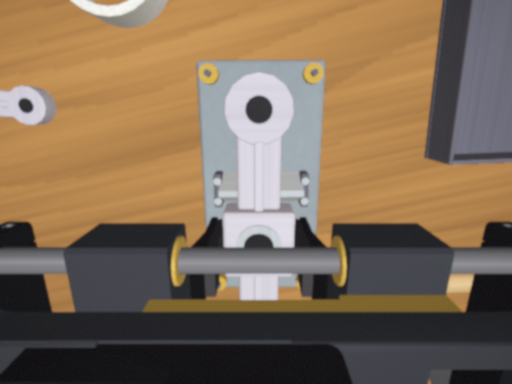

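The view shows rotor 1 held straight, boss bore at (258,109), with the crest visible on both sides at row ~187. I measure the crest in this same image so that camera bias cancels.

```bash
python3 - <<'E'
from h import *
c=np.load('w4.npz');A=c['A'];g=cv2.cvtColor(c['pixels'],cv2.COLOR_RGB2GRAY)
print('pred crest row',proj(c,np.array([.5914,.036,.04])))
for a,b in((224,234),(285,300)):
    print(a,g[168:206,a:b].mean(1).astype(int))
from itertools import product
for r,cc in product((184,188,192),(229,292)): print(r,cc,(np.linalg.inv(A)@np.append(onz(c,(cc,r),.04),1))[:3].round(4))
E
```

```text
pred crest row [260.8982808  193.47135035]
224 [170 170 170 169 170 170 171 171 170 170 170 170 171 172 173 173 172 172
 171 171 172 174 183 195 205 208 208 204 192 169 152 147 150 156 155 147
 140 137]
285 [169 169 168 168 169 169 169 169 169 169 170 170 171 173 173 173 173 173
 173 173 173 176 189 204 210 211 210 206 192 167 149 145 147 153 156 154
 152 151]
184 229 [ 0.0086 -0.0276  0.1031]
184 292 [0.0086 0.0306 0.1031]
188 229 [ 0.0048 -0.0277  0.1031]
188 292 [0.0048 0.0307 0.1031]
192 229 [ 0.0009 -0.0278  0.1031]
192 292 [0.0009 0.0309 0.1031]
```

Crest is at tool x −0.5 mm and the hub at +1.1 mm, so I shift the tool −1.6 mm along its x (and about 2 mm along the edge) while lowering.

Request:
{"method": "play_rows", "body": {"moves": [{"hand": 30, "dx": 2, "dy": 1.8, "dz": -25, "ax": 0, "ay": 0, "az": 0.2}, {"hand": 30, "dx": 0, "dy": 0, "dz": -25, "ax": 0, "ay": 0, "az": 0}, {"hand": 30, "dx": 0, "dy": 0, "dz": -20, "ax": 0, "ay": 0, "az": 0}, {"hand": 30, "dx": 0, "dy": 0, "dz": -10, "ax": 0, "ay": 0, "az": 0}, {"hand": 30, "dx": 0, "dy": 0, "dz": 0, "ax": 0, "ay": 0, "az": 0}, {"hand": 30, "dx": 0, "dy": 0, "dz": 0, "ax": 0, "ay": 0, "az": 0}, {"hand": 30, "dx": 0, "dy": 0, "dz": 0, "ax": 0, "ay": 0, "az": 0}, {"hand": 30, "dx": 0, "dy": 0, "dz": 0, "ax": 0, "ay": 0, "az": 0}, {"hand": 30, "dx": 0, "dy": 0, "dz": 0, "ax": 0, "ay": 0, "az": 0}]}}

```text
t: 8.85
ee_pos: [0.5933, 0.0381, 0.0644]
ee_rot: [0.001, 0.108, 0.994, 0.0]
contact_force: [-0.6, -0.5, -2.3]
grip_width: 0.457
grasp_force: 25.0
```

```bash
python3 - <<'E'
from h import *
for i in range(2):c=wrist('w5')
A=c['A'];u=np.array([.592,.0362])-c['A'][:2,3];print('to target',u)
E
```

```text
tcp [0.5933 0.0381 0.0644] yhead 77.55 tilt [ 1.4e-03  4.0e-04 -1.0e+00] t 8.85 F [-0.61 -0.51 -2.27] tau [ 0.04  -0.058 -0.061] gw 39.7 gf 25.0
tcp [0.5932 0.038  0.0642] yhead 77.56 tilt [ 1.1e-03  3.0e-04 -1.0e+00] t 8.9 F [-0.43 -0.59 -0.58] tau [ 0.02  -0.037 -0.04 ] gw 39.5 gf 25.0
to target [-0.00115277 -0.00184055]
```

Request:
{"method": "play_rows", "body": {"moves": [{"hand": 30, "dx": 0, "dy": -1, "dz": -5, "ax": 0, "ay": 0, "az": 0}, {"hand": 30, "dx": 0, "dy": 0, "dz": -3, "ax": 0, "ay": 0, "az": 0}, {"hand": 30, "dx": 0, "dy": 0, "dz": -1.5, "ax": 0, "ay": 0, "az": 0}, {"hand": 30, "dx": 0, "dy": 0, "dz": 0, "ax": 0, "ay": 0, "az": 0}, {"hand": 30, "dx": 0, "dy": 0, "dz": 0, "ax": 0, "ay": 0, "az": 0}, {"hand": 30, "dx": 0, "dy": 0, "dz": 0, "ax": 0, "ay": 0, "az": 0}]}}

```text
t: 9.55
ee_pos: [0.5929, 0.037, 0.0541]
ee_rot: [0.0, 0.108, 0.994, 0.0]
contact_force: [-0.1, 0.3, -2.3]
grip_width: 0.455
grasp_force: 25.0
```

```bash
python3 - <<'E'
from h import *
for i in range(2):c=wrist('w5')
A=c['A'];g=(A@[.075,0,.0136-.016,1])[:3];uv=bores(c,[g],.012)[0];print('boss',uv.round(2))
G=cv2.cvtColor(c['pixels'],cv2.COLOR_RGB2GRAY)
print('pred crest',proj(c,np.array([.5914,.036,.04])),proj(c,(A@[0.0011,0,.0136,1])[:3]))
E
```

```text
tcp [0.5929 0.037  0.0541] yhead 77.56 tilt [ 1.e-04  0.e+00 -1.e+00] t 9.55 F [-0.1   0.33 -2.34] tau [ 0.006 -0.022 -0.028] gw 39.6 gf 25.0
tcp [0.5928 0.037  0.0541] yhead 77.56 tilt [ 1.e-04  1.e-04 -1.e+00] t 9.6 F [ 0.03  0.92 -1.45] tau [-0.007 -0.003 -0.001] gw 39.5 gf 25.0
boss [258.47 109.12]
pred crest [257.1021294  231.26279301] [259.14404564 231.69247281]
```

Request:
{"method": "play_rows", "body": {"moves": [{"hand": 30, "dx": 0, "dy": 0, "dz": -0.7, "ax": 0, "ay": 0, "az": 0}, {"hand": 30, "dx": 0, "dy": 0, "dz": 0, "ax": 0, "ay": 0, "az": 0}, {"hand": 30, "dx": 0, "dy": 0, "dz": 0, "ax": 0, "ay": 0, "az": 0}, {"hand": 30, "dx": 0, "dy": 0, "dz": 0, "ax": 0, "ay": 0, "az": 0}]}}

```text
t: 10.05
ee_pos: [0.5929, 0.037, 0.0535]
ee_rot: [0.0, 0.108, 0.994, 0.0]
contact_force: [-0.5, 0.3, -0.1]
grip_width: 0.456
grasp_force: 25.0
```

```bash
python3 - <<'E'
from h import *
F=[]
for i in range(4):
    wrist()
E
```

```text
tcp [0.5929 0.037  0.0535] yhead 77.56 tilt [ 4.e-04  2.e-04 -1.e+00] t 10.05 F [-0.48  0.33 -0.14] tau [-0.008 -0.051 -0.012] gw 39.7 gf 25.0
tcp [0.5929 0.037  0.0535] yhead 77.56 tilt [ 4.e-04  1.e-04 -1.e+00] t 10.1 F [-0.08 -0.34  0.41] tau [ 0.058  0.003 -0.021] gw 39.8 gf 25.0
tcp [0.5929 0.037  0.0535] yhead 77.55 tilt [ 4.e-04  1.e-04 -1.e+00] t 10.15 F [-0.9   0.23  1.11] tau [-0.019 -0.005  0.019] gw 40.0 gf 25.0
tcp [0.593  0.037  0.0535] yhead 77.56 tilt [ 4.e-04  1.e-04 -1.e+00] t 10.2 F [ 0.89 -0.61 -0.48] tau [-0.009 -0.008 -0.012] gw 39.9 gf 25.0
```

Contact: the weight is off the tool. I release, then raise the tool straight up.

Request:
{"method": "play_rows", "body": {"moves": [{"hand": 42, "dx": 0, "dy": 0, "dz": 0, "ax": 0, "ay": 0, "az": 0}, {"hand": 46, "dx": 0, "dy": 0, "dz": 0, "ax": 0, "ay": 0, "az": 0}, {"hand": 54, "dx": 0, "dy": 0, "dz": 0, "ax": 0, "ay": 0, "az": 0}, {"hand": 54, "dx": 0, "dy": 0, "dz": 0, "ax": 0, "ay": 0, "az": 0}, {"hand": 54, "dx": 0, "dy": 0, "dz": 0, "ax": 0, "ay": 0, "az": 0}, {"hand": 54, "dx": 0, "dy": 0, "dz": 0, "ax": 0, "ay": 0, "az": 0}, {"hand": 54, "dx": 0, "dy": 0, "dz": 0, "ax": 0, "ay": 0, "az": 0}, {"hand": 60, "dx": 0, "dy": 0, "dz": 10, "ax": 0, "ay": 0, "az": 0}, {"hand": 70, "dx": 0, "dy": 0, "dz": 30, "ax": 0, "ay": 0, "az": 0}, {"hand": 70, "dx": 0, "dy": 0, "dz": 40, "ax": 0, "ay": 0, "az": 0}, {"hand": 70, "dx": 0, "dy": 0, "dz": 0, "ax": 0, "ay": 0, "az": 0}, {"hand": 70, "dx": 0, "dy": 0, "dz": 0, "ax": 0, "ay": 0, "az": 0}]}}

```text
t: 11.45
ee_pos: [0.5938, 0.0371, 0.1352]
ee_rot: [0.002, 0.108, 0.994, 0.001]
contact_force: [-0.7, -0.5, -0.0]
grip_width: 0.802
grasp_force: 0.0
```

```bash
python3 - <<'E'
from h import *
c=wrist('w6'); s=read_camera('scene');np.savez('s6.npz',**s)
im=np.hstack([c['pixels'][40:260,150:400],cv2.resize(s['pixels'][180:280,190:315],(275,220))]); save('w6.png',im)
E
```

```text
tcp [0.5938 0.0371 0.1352] yhead 77.55 tilt [ 0.0032  0.001  -1.    ] t 11.45 F [-0.66 -0.46 -0.05] tau [ 0.077 -0.049  0.   ] gw 69.8 gf 0.0
```

View pics/w6.png

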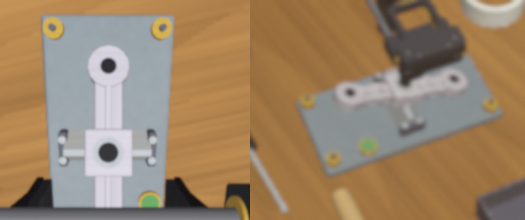

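The crop shows rotor 1 resting on the edge with hub (wrist crop) at (108,152) and near boss at (108,66). The scene crop shows bosses at (348,92) and (455,78). I check for tilt by triangulating.

```bash
python3 - <<'E'
from h import *
c=np.load('w6.npz');s=dict(np.load('s6.npz'))
wb=bores(c,[onz(c,(258,106),.056),onz(c,(258,192),.06)],.012);print(wb)
x=[np.array([234.5,221.8]),np.array([283.2,215.5])]
sb=bores(s,[onz(s,u,.056) for u in x],.012);print(sb)
p,e=tri(c,wb[0],s,sb[1]);print('near boss',p.round(4),e.round(4))
h=onz(c,wb[1],.06);n=onz(c,wb[0],.056);f=onz(s,sb[0],.056);print('hub',h.round(4),'near',n.round(4),'far',f.round(4),'n-h',np.linalg.norm(n-h),'h-f',np.linalg.norm((h-f)[:2]))
w2=None
for zz in (.036,.046,.056,.066,.076):
    f=onz(s,sb[0],zz);n=onz(s,sb[1],zz);print(zz,'scene far',f.round(4),'near',n.round(4))
E
```

```text
[array([257.92969812, 105.20573837]), array([257.79198673, 192.01091131])]
[array([235.07070707, 221.56565657]), array([282.31372549, 215.29411765])]
near boss [0.5175 0.0532 0.0354] 0.0003
hub [0.585  0.0382 0.06  ] near [0.5176 0.0532 0.056 ] far [0.6472 0.0079 0.056 ] n-h 0.06913178929776038 h-f 0.06923590204661273
0.036 scene far [ 0.6395 -0.0047  0.036 ] near [0.5179 0.0534 0.036 ]
0.046 scene far [0.6434 0.0016 0.046 ] near [0.5229 0.0591 0.046 ]
0.056 scene far [0.6472 0.0079 0.056 ] near [0.5279 0.0648 0.056 ]
0.066 scene far [0.6511 0.0141 0.066 ] near [0.533  0.0705 0.066 ]
0.076 scene far [0.655  0.0204 0.076 ] near [0.538  0.0762 0.076 ]
```

Near boss is at z 0.035, 20 mm below level, while the hub sits over the crest: rotor 1 has tipped and is the bad one. I grip its tilted hub.

Request:
{"method": "play_rows", "body": {"moves": [{"hand": 65, "dx": -6, "dy": 0.7, "dz": -30, "ax": 0, "ay": 0, "az": 0}, {"hand": 60, "dx": 0, "dy": 0, "dz": -25, "ax": 0, "ay": 0, "az": 0}, {"hand": 60, "dx": 0, "dy": 0, "dz": -15, "ax": 0, "ay": 0, "az": 0}, {"hand": 60, "dx": 0, "dy": 0, "dz": -6, "ax": 0, "ay": 0, "az": 0}, {"hand": 60, "dx": 0, "dy": 0, "dz": -3, "ax": 0, "ay": 0, "az": 0}, {"hand": 60, "dx": 0, "dy": 0, "dz": 0, "ax": 0, "ay": 0, "az": 0}, {"hand": 60, "dx": 0, "dy": 0, "dz": 0, "ax": 0, "ay": 0, "az": 0}, {"hand": 60, "dx": 0, "dy": 0, "dz": 0, "ax": 0, "ay": 0, "az": 0}]}}

```text
t: 12.35
ee_pos: [0.5876, 0.0377, 0.0554]
ee_rot: [0.001, 0.108, 0.994, 0.0]
contact_force: [0.2, -0.3, 0.7]
grip_width: 0.691
grasp_force: 0.0
```

```bash
python3 - <<'E'
from h import *
wrist()
E
```

```text
tcp [0.5876 0.0377 0.0554] yhead 77.55 tilt [ 1.8e-03  5.0e-04 -1.0e+00] t 12.35 F [ 0.16 -0.32  0.73] tau [-0.026  0.043 -0.015] gw 60.1 gf 0.0
```

Request:
{"method": "play_rows", "body": {"moves": [{"hand": 30, "dx": 0, "dy": 0, "dz": 0, "ax": 0, "ay": 0, "az": 0}, {"hand": 30, "dx": 0, "dy": 0, "dz": 0, "ax": 0, "ay": 0, "az": 0}, {"hand": 30, "dx": 0, "dy": 0, "dz": 0, "ax": 0, "ay": 0, "az": 0}, {"hand": 30, "dx": 0, "dy": 0, "dz": 0, "ax": 0, "ay": 0, "az": 0}, {"hand": 30, "dx": 0, "dy": 0, "dz": 20, "ax": 0, "ay": 0, "az": 0}, {"hand": 30, "dx": 0, "dy": 0, "dz": 40, "ax": 0, "ay": 0, "az": 0}, {"hand": 30, "dx": 0, "dy": 0, "dz": 40, "ax": 0, "ay": 0, "az": 0}, {"hand": 30, "dx": 0, "dy": 0, "dz": 0, "ax": 1.2, "ay": 5.5, "az": 0}, {"hand": 30, "dx": 0, "dy": 0, "dz": 0, "ax": 1.2, "ay": 5.5, "az": 0}, {"hand": 30, "dx": 0, "dy": 0, "dz": 0, "ax": 1.2, "ay": 5.5, "az": 0}, {"hand": 30, "dx": 0, "dy": 0, "dz": 0, "ax": 0, "ay": 0, "az": 0}, {"hand": 30, "dx": 0, "dy": 0, "dz": 0, "ax": 0, "ay": 0, "az": 0}], "squeeze": 30}}

```text
t: 13.6
ee_pos: [0.5866, 0.0372, 0.1532]
ee_rot: [-0.146, 0.108, 0.983, 0.015]
contact_force: [0.8, -0.2, -1.3]
grip_width: 0.456
grasp_force: 30.0
```

Request:
{"method": "play_rows", "body": {"moves": [{"hand": 30, "dx": -9, "dy": 28, "dz": 0, "ax": 0, "ay": 0, "az": 0}, {"hand": 30, "dx": -9, "dy": 28, "dz": 0, "ax": 0, "ay": 0, "az": 0}, {"hand": 30, "dx": -9, "dy": 28, "dz": 0, "ax": 0, "ay": 0, "az": 0}, {"hand": 30, "dx": -9, "dy": 28, "dz": 0, "ax": 0, "ay": 0, "az": 0}, {"hand": 30, "dx": -9, "dy": 28, "dz": 0, "ax": 0, "ay": 0, "az": 0}, {"hand": 30, "dx": -9, "dy": 28, "dz": 0, "ax": 0, "ay": 0, "az": 0}, {"hand": 30, "dx": -9, "dy": 28, "dz": 0, "ax": 0, "ay": 0, "az": 0}, {"hand": 30, "dx": -9, "dy": 28, "dz": 0, "ax": 0, "ay": 0, "az": 0}, {"hand": 30, "dx": -9, "dy": 28, "dz": 0, "ax": 0, "ay": 0, "az": 0}, {"hand": 30, "dx": -9, "dy": 28, "dz": 0, "ax": 0, "ay": 0, "az": 0}, {"hand": 30, "dx": 0, "dy": 0, "dz": 0, "ax": 0, "ay": 0, "az": 0}, {"hand": 30, "dx": 0, "dy": 0, "dz": 0, "ax": 0, "ay": 0, "az": 0}]}}

```text
t: 14.8
ee_pos: [0.4956, 0.3184, 0.1552]
ee_rot: [-0.145, 0.106, 0.984, 0.016]
contact_force: [0.3, -0.1, -1.6]
grip_width: 0.457
grasp_force: 30.0
```

```bash
python3 - <<'E'
from h import *
c=wrist('w7'); s=read_camera('scene');t=read_camera('top'); np.savez('s7.npz',**s)
im=np.hstack([c['pixels'][:290,80:460],cv2.resize(s['pixels'][170:345,240:440],(331,290))]); save('w7.png',im)
E
```

```text
tcp [0.4956 0.3184 0.1552] yhead 77.71 tilt [-0.2822  0.0619 -0.9573] t 14.8 F [ 0.31 -0.14 -1.64] tau [-0.136 -0.441  0.011] gw 39.8 gf 30.0
```

View pics/w7.png

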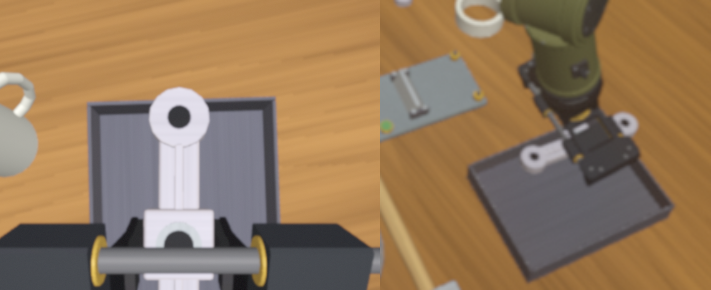

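The view shows the arm held level over the tray, boss bore at (179,117) in the wrist crop. I lower it in.

Request:
{"method": "play_rows", "body": {"moves": [{"hand": 30, "dx": 0, "dy": 0, "dz": -40, "ax": 0, "ay": 0, "az": 0}, {"hand": 30, "dx": 0, "dy": 0, "dz": -40, "ax": 0, "ay": 0, "az": 0}, {"hand": 30, "dx": 0, "dy": 0, "dz": -30, "ax": 0, "ay": 0, "az": 0}, {"hand": 30, "dx": 0, "dy": 0, "dz": -15, "ax": 0, "ay": 0, "az": 0}, {"hand": 30, "dx": 0, "dy": 0, "dz": -4, "ax": 0, "ay": 0, "az": 0}, {"hand": 30, "dx": 0, "dy": 0, "dz": 0, "ax": 0, "ay": 0, "az": 0}, {"hand": 30, "dx": 0, "dy": 0, "dz": 0, "ax": 0, "ay": 0, "az": 0}, {"hand": 30, "dx": 0, "dy": 0, "dz": -1.5, "ax": 0, "ay": 0, "az": 0}, {"hand": 30, "dx": 0, "dy": 0, "dz": -1.5, "ax": 0, "ay": 0, "az": 0}, {"hand": 30, "dx": 0, "dy": 0, "dz": 0, "ax": 0, "ay": 0, "az": 0}, {"hand": 30, "dx": 0, "dy": 0, "dz": 0, "ax": 0, "ay": 0, "az": 0}]}}

```text
t: 16.05
ee_pos: [0.4969, 0.3177, 0.0226]
ee_rot: [-0.146, 0.107, 0.983, 0.016]
contact_force: [-0.0, -0.3, -2.3]
grip_width: 0.454
grasp_force: 30.0
```

Request:
{"method": "play_rows", "body": {"moves": [{"hand": 30, "dx": 0, "dy": 0, "dz": -1, "ax": 0, "ay": 0, "az": 0}, {"hand": 30, "dx": 0, "dy": 0, "dz": -1, "ax": 0, "ay": 0, "az": 0}, {"hand": 30, "dx": 0, "dy": 0, "dz": 0, "ax": 0, "ay": 0, "az": 0}, {"hand": 30, "dx": 0, "dy": 0, "dz": 0, "ax": 0, "ay": 0, "az": 0}]}}

```text
t: 16.45
ee_pos: [0.4967, 0.3176, 0.0203]
ee_rot: [-0.146, 0.107, 0.983, 0.016]
contact_force: [-0.2, 0.8, -1.3]
grip_width: 0.452
grasp_force: 30.0
```

Request:
{"method": "play_rows", "body": {"moves": [{"hand": 44, "dx": 0, "dy": 0, "dz": 0, "ax": 0, "ay": 0, "az": 0}, {"hand": 56, "dx": 0, "dy": 0, "dz": 0, "ax": 0, "ay": 0, "az": 0}, {"hand": 56, "dx": 0, "dy": 0, "dz": 0, "ax": 0, "ay": 0, "az": 0}, {"hand": 56, "dx": 0, "dy": 0, "dz": 0, "ax": 0, "ay": 0, "az": 0}, {"hand": 56, "dx": 6, "dy": -1, "dz": 20, "ax": 0, "ay": 0, "az": 0}, {"hand": 60, "dx": 11, "dy": -2, "dz": 40, "ax": 0, "ay": 0, "az": 0}, {"hand": 70, "dx": 0, "dy": 0, "dz": 40, "ax": 0, "ay": 0, "az": 0}, {"hand": 70, "dx": 0, "dy": 0, "dz": 30, "ax": -1.2, "ay": -5.5, "az": 0}, {"hand": 70, "dx": 0, "dy": 0, "dz": 0, "ax": -1.2, "ay": -5.5, "az": 0}, {"hand": 70, "dx": 0, "dy": 0, "dz": 0, "ax": -1.2, "ay": -5.5, "az": 0}, {"hand": 70, "dx": 0, "dy": 0, "dz": 0, "ax": 0, "ay": 0, "az": 0}, {"hand": 70, "dx": 0, "dy": 0, "dz": 0, "ax": 0, "ay": 0, "az": 0}]}}

```text
t: 17.65
ee_pos: [0.5133, 0.315, 0.1507]
ee_rot: [-0.001, 0.108, 0.994, 0.0]
contact_force: [0.0, 0.4, -0.0]
grip_width: 0.801
grasp_force: 0.0
```

```bash
python3 - <<'E'
from h import *
c=wrist('w8'); s=read_camera('scene');np.savez('s8.npz',**s)
A=c['A']
u=bores(c,[np.array([.4967,.3176,.024]),np.array([.4967-.072,.3176+.016,.020])],.014)
for a,z in zip(u,(.024,.020)): print(a,onz(c,a,z).round(4))
E
```

```text
tcp [0.5133 0.315  0.1507] yhead 77.62 tilt [-1.3e-03  7.0e-04 -1.0e+00] t 17.65 F [ 0.03  0.42 -0.01] tau [ 0.002 -0.013 -0.012] gw 69.7 gf 0.0
[257.13116802 170.97314179] [0.4973 0.3168 0.024 ]
[257.55991179  92.95197256] [0.4251 0.3332 0.02  ]
```

Rotor 1 lies flat in the tray (bore spacing 74 mm, hub within 2 mm of the tray centre). Now to rotor 2.

Request:
{"method": "play_rows", "body": {"moves": [{"hand": 70, "dx": -3, "dy": -27, "dz": 0, "ax": 0, "ay": 0, "az": -4.7}, {"hand": 70, "dx": -3, "dy": -27, "dz": 0, "ax": 0, "ay": 0, "az": -4.7}, {"hand": 70, "dx": -3, "dy": -27, "dz": 0, "ax": 0, "ay": 0, "az": -4.7}, {"hand": 70, "dx": -3, "dy": -27, "dz": 0, "ax": 0, "ay": 0, "az": -4.7}, {"hand": 70, "dx": -3, "dy": -27, "dz": 0, "ax": 0, "ay": 0, "az": -4.7}, {"hand": 70, "dx": -3, "dy": -27, "dz": 0, "ax": 0, "ay": 0, "az": -4.7}, {"hand": 70, "dx": -3, "dy": -27, "dz": 0, "ax": 0, "ay": 0, "az": -4.7}, {"hand": 70, "dx": -3, "dy": -27, "dz": 0, "ax": 0, "ay": 0, "az": -4.7}, {"hand": 70, "dx": -3, "dy": -27, "dz": 0, "ax": 0, "ay": 0, "az": -4.7}, {"hand": 70, "dx": -3, "dy": -27, "dz": 0, "ax": 0, "ay": 0, "az": -4.7}]}}

```text
t: 18.75
ee_pos: [0.4842, 0.0422, 0.1503]
ee_rot: [-0.0, 0.498, 0.867, -0.0]
contact_force: [0.5, 0.4, -0.1]
grip_width: 0.805
grasp_force: 0.0
```

Request:
{"method": "play_rows", "body": {"moves": [{"hand": 70, "dx": -4, "dy": -28, "dz": 0, "ax": 0, "ay": 0, "az": -4.7}, {"hand": 70, "dx": -4, "dy": -28, "dz": 0, "ax": 0, "ay": 0, "az": -4.7}, {"hand": 70, "dx": -4, "dy": -28, "dz": 0, "ax": 0, "ay": 0, "az": -4.7}, {"hand": 70, "dx": -4, "dy": -28, "dz": 0, "ax": 0, "ay": 0, "az": -4.7}, {"hand": 70, "dx": -4, "dy": -28, "dz": 0, "ax": 0, "ay": 0, "az": -4.7}, {"hand": 70, "dx": -4, "dy": -28, "dz": 0, "ax": 0, "ay": 0, "az": -4.7}, {"hand": 70, "dx": -4, "dy": -28, "dz": 0, "ax": 0, "ay": 0, "az": -4.7}, {"hand": 70, "dx": -4, "dy": -28, "dz": 0, "ax": 0, "ay": 0, "az": -4.7}, {"hand": 70, "dx": -4, "dy": -27, "dz": 0, "ax": 0, "ay": 0, "az": -4.7}, {"hand": 70, "dx": -4, "dy": -27, "dz": 0, "ax": 0, "ay": 0, "az": -4.7}, {"hand": 70, "dx": 0, "dy": 0, "dz": 0, "ax": 0, "ay": 0, "az": 0}, {"hand": 70, "dx": 0, "dy": 0, "dz": 0, "ax": 0, "ay": 0, "az": 0}]}}

```text
t: 19.95
ee_pos: [0.4432, -0.2346, 0.1503]
ee_rot: [-0.0, 0.802, 0.597, -0.0]
contact_force: [-0.2, 0.3, 0.6]
grip_width: 0.803
grasp_force: 0.0
```

```bash
python3 - <<'E'
from h import *
c=wrist('w9');A=c['A']
G=[np.array(p) for p in([.4649,-.1619,.016],[.4438,-.2323,.020])]
P=[onz(c,u,g[2]) for u,g in zip(bores(c,G,.012),G)]
d=P[0]-P[1];print(P,np.linalg.norm(d[:2]),'arm head',np.degrees(np.arctan2(d[1],d[0])),'move',((P[1]-A[:3,3])*1000).round(1))
E
```

```text
tcp [ 0.4432 -0.2346  0.1503] yhead -16.63 tilt [-4.e-04 -1.e-04 -1.e+00] t 19.95 F [-0.17  0.29  0.55] tau [-0.061  0.067  0.051] gw 69.9 gf 0.0
[array([ 0.46484095, -0.16243252,  0.016     ]), array([ 0.44360122, -0.23330371,  0.02      ])] 0.07398548217185509 arm head 73.31679852488423 move [   0.4    1.3 -130.3]
```

Request:
{"method": "play_rows", "body": {"moves": [{"hand": 65, "dx": 0.4, "dy": 1.3, "dz": -40, "ax": 0, "ay": 0, "az": 0}, {"hand": 60, "dx": 0, "dy": 0, "dz": -40, "ax": 0, "ay": 0, "az": 0}, {"hand": 60, "dx": 0, "dy": 0, "dz": -30, "ax": 0, "ay": 0, "az": 0}, {"hand": 60, "dx": 0, "dy": 0, "dz": -16, "ax": 0, "ay": 0, "az": 0}, {"hand": 55, "dx": 0, "dy": 0, "dz": -5, "ax": 0, "ay": 0, "az": 0}, {"hand": 50, "dx": 0, "dy": 0, "dz": 0, "ax": 0, "ay": 0, "az": 0}, {"hand": 48, "dx": 0, "dy": 0, "dz": 0, "ax": 0, "ay": 0, "az": 0}, {"hand": 48, "dx": 0, "dy": 0, "dz": 0, "ax": 0, "ay": 0, "az": 0}]}}

```text
t: 20.8
ee_pos: [0.4453, -0.2322, 0.0206]
ee_rot: [0.001, 0.801, 0.599, 0.001]
contact_force: [-0.1, -0.3, 0.6]
grip_width: 0.559
grasp_force: 0.0
```

Request:
{"method": "play_rows", "body": {"moves": [{"hand": 48, "dx": -1, "dy": -0.6, "dz": -3, "ax": 0, "ay": 0, "az": 0}, {"hand": 48, "dx": 0, "dy": 0, "dz": -2.5, "ax": 0, "ay": 0, "az": 0}, {"hand": 48, "dx": 0, "dy": 0, "dz": 0, "ax": 0, "ay": 0, "az": 0}, {"hand": 48, "dx": 0, "dy": 0, "dz": 0, "ax": 0, "ay": 0, "az": 0}, {"hand": 30, "dx": 0, "dy": 0, "dz": 0, "ax": 0, "ay": 0, "az": 0}, {"hand": 30, "dx": 0, "dy": 0, "dz": 0, "ax": 0, "ay": 0, "az": 0}, {"hand": 30, "dx": 0, "dy": 0, "dz": 0, "ax": 0, "ay": 0, "az": 0}, {"hand": 30, "dx": 0, "dy": 0, "dz": 0, "ax": 0, "ay": 0, "az": 0}], "squeeze": 25}}

```text
t: 21.6
ee_pos: [0.4435, -0.2327, 0.014]
ee_rot: [0.0, 0.801, 0.599, 0.0]
contact_force: [1.1, 0.1, -0.8]
grip_width: 0.456
grasp_force: 25.0
```

```bash
python3 - <<'E'
from h import *
wrist()
E
```

```text
tcp [ 0.4435 -0.2327  0.014 ] yhead -16.44 tilt [ 6.e-04 -3.e-04 -1.e+00] t 21.6 F [ 1.11  0.09 -0.8 ] tau [-0.128 -0.089  0.007] gw 39.7 gf 25.0
```

Request:
{"method": "play_rows", "body": {"moves": [{"hand": 30, "dx": 0, "dy": 0, "dz": 20, "ax": 0, "ay": 0, "az": 0}, {"hand": 30, "dx": 0, "dy": 0, "dz": 40, "ax": 0, "ay": 0, "az": 0}, {"hand": 30, "dx": 0, "dy": 0, "dz": 40, "ax": 0, "ay": 0, "az": 0}, {"hand": 30, "dx": 0, "dy": 0, "dz": 30, "ax": 0, "ay": 0, "az": 0}, {"hand": 30, "dx": 0, "dy": 0, "dz": 0, "ax": 0, "ay": 0, "az": 0}]}}

```text
t: 22.15
ee_pos: [0.4454, -0.2337, 0.1475]
ee_rot: [0.002, 0.801, 0.599, 0.003]
contact_force: [1.0, -0.2, -2.2]
grip_width: 0.457
grasp_force: 25.0
```

Request:
{"method": "play_rows", "body": {"moves": [{"hand": 30, "dx": 12.4, "dy": 22.5, "dz": 0, "ax": 0, "ay": 0, "az": 7.8}, {"hand": 30, "dx": 12.4, "dy": 22.5, "dz": 0, "ax": 0, "ay": 0, "az": 7.8}, {"hand": 30, "dx": 12.4, "dy": 22.5, "dz": 0, "ax": 0, "ay": 0, "az": 7.8}, {"hand": 30, "dx": 12.4, "dy": 22.5, "dz": 0, "ax": 0, "ay": 0, "az": 7.8}, {"hand": 30, "dx": 12.4, "dy": 22.5, "dz": 0, "ax": 0, "ay": 0, "az": 7.8}, {"hand": 30, "dx": 12.4, "dy": 22.5, "dz": 0, "ax": 0, "ay": 0, "az": 7.8}, {"hand": 30, "dx": 12.4, "dy": 22.5, "dz": 0, "ax": 0, "ay": 0, "az": 7.8}, {"hand": 30, "dx": 12.4, "dy": 22.5, "dz": 0, "ax": 0, "ay": 0, "az": 7.8}, {"hand": 30, "dx": 12.4, "dy": 22.5, "dz": 0, "ax": 0, "ay": 0, "az": 7.8}, {"hand": 30, "dx": 12.4, "dy": 22.5, "dz": 0, "ax": 0, "ay": 0, "az": 7.8}, {"hand": 30, "dx": 12.4, "dy": 22.5, "dz": 0, "ax": 0, "ay": 0, "az": 7.8}, {"hand": 30, "dx": 12.4, "dy": 22.5, "dz": 0, "ax": 0, "ay": 0, "az": 7.8}]}}

```text
t: 23.35
ee_pos: [0.5908, 0.0382, 0.1413]
ee_rot: [-0.002, 0.109, 0.994, -0.001]
contact_force: [0.6, 0.6, -2.7]
grip_width: 0.461
grasp_force: 25.0
```

Request:
{"method": "play_rows", "body": {"moves": [{"hand": 30, "dx": 0, "dy": 0, "dz": 0, "ax": 0, "ay": 0, "az": 0}, {"hand": 30, "dx": 0, "dy": 0, "dz": 0, "ax": 0, "ay": 0, "az": 0}, {"hand": 30, "dx": 0, "dy": 0, "dz": 0, "ax": 0, "ay": 0, "az": 0}, {"hand": 30, "dx": 0, "dy": 0, "dz": 0, "ax": 0, "ay": 0, "az": 0}]}}

```text
t: 23.75
ee_pos: [0.5913, 0.0359, 0.1433]
ee_rot: [-0.001, 0.113, 0.994, -0.0]
contact_force: [0.7, -1.3, -3.9]
grip_width: 0.456
grasp_force: 25.0
```

```bash
cat > meas.py <<'E'
from h import *
import sys
c=wrist(sys.argv[1]);A=c['A'];zu=float(sys.argv[2]);g=cv2.cvtColor(c['pixels'],cv2.COLOR_RGB2GRAY).astype(float)
inv=np.linalg.inv(A)
b=(A@[.0745,0,zu-.016,1])[:3];uv=bores(c,[b],.012)[0];q=inv@np.append(onz(c,uv,b[2]),1)
print('boss tool',(q[:3]*1000).round(1),'hub x',round(q[0]*1000-73.9,1))
P=np.array([.5914,.036,.04]);d=np.array([np.cos(np.radians(77.5)),np.sin(np.radians(77.5)),0])
for s in(-.029,.029):
    u=proj(c,P+s*d);r0=int(u[1]);col=int(round(u[0]));x=g[r0-14:r0+15,col-4:col+5].mean(1)
    k=x[6:22].argmax()+6; hi=x[k]
    lo1=np.median(x[:6]); lo2=x[k:k+10].min()
    a=k
    while x[a]>(hi+lo1)/2: a-=1
    e=k
    while x[e]>(hi+lo2)/2: e+=1
    ra=a+((hi+lo1)/2-x[a])/(x[a+1]-x[a]); re=e-1+(x[e-1]-(hi+lo2)/2)/(x[e-1]-x[e])
    r=r0-14+(ra+re)/2; w=inv@np.append(onz(c,(u[0],r),.04),1); print('crest tool',(w[:3]*1000).round(2),'width px',round(re-ra,1))
print('to crest along tool y mm',round(float((P-A[:3,3])@A[:3,1]*1000),1))
E
python3 meas.py w10 .014
```

```text
tcp [0.5913 0.0359 0.1433] yhead 77.01 tilt [-1.2e-03 -5.0e-04 -1.0e+00] t 23.75 F [ 0.66 -1.26 -3.87] tau [ 0.064 -0.006 -0.008] gw 39.6 gf 25.0
boss tool [74.7 -0.4 -2. ] hub x 0.8
crest tool [ -0.39 -28.82 103.3 ] width px 6.3
crest tool [5.0000e-02 2.9180e+01 1.0326e+02] width px 6.2
to crest along tool y mm 0.2
```

Request:
{"method": "play_rows", "body": {"moves": [{"hand": 30, "dx": 1, "dy": 0.2, "dz": -25, "ax": 0, "ay": 0, "az": 0.4}, {"hand": 30, "dx": 0, "dy": 0, "dz": -25, "ax": 0, "ay": 0, "az": 0}, {"hand": 30, "dx": 0, "dy": 0, "dz": -20, "ax": 0, "ay": 0, "az": 0}, {"hand": 30, "dx": 0, "dy": 0, "dz": -9, "ax": 0, "ay": 0, "az": 0}, {"hand": 30, "dx": 0, "dy": 0, "dz": 0, "ax": 0, "ay": 0, "az": 0}, {"hand": 30, "dx": 0, "dy": 0, "dz": 0, "ax": 0, "ay": 0, "az": 0}, {"hand": 30, "dx": 0, "dy": 0, "dz": 0, "ax": 0, "ay": 0, "az": 0}, {"hand": 30, "dx": 0, "dy": 0, "dz": 0, "ax": 0, "ay": 0, "az": 0}, {"hand": 30, "dx": 0, "dy": 0, "dz": -4, "ax": 0, "ay": 0, "az": 0}, {"hand": 30, "dx": 0, "dy": 0, "dz": -4, "ax": 0, "ay": 0, "az": 0}, {"hand": 30, "dx": 0, "dy": 0, "dz": 0, "ax": 0, "ay": 0, "az": 0}, {"hand": 30, "dx": 0, "dy": 0, "dz": 0, "ax": 0, "ay": 0, "az": 0}]}}

```text
t: 25.0
ee_pos: [0.5928, 0.0376, 0.0566]
ee_rot: [-0.0, 0.108, 0.994, -0.0]
contact_force: [1.0, 0.1, -3.3]
grip_width: 0.456
grasp_force: 25.0
```

Request:
{"method": "play_rows", "body": {"moves": [{"hand": 30, "dx": 0, "dy": 0, "dz": 0, "ax": 0, "ay": 0, "az": 0}, {"hand": 30, "dx": 0, "dy": 0, "dz": 0, "ax": 0, "ay": 0, "az": 0}, {"hand": 30, "dx": 0, "dy": 0, "dz": 0, "ax": 0, "ay": 0, "az": 0}]}}

```text
t: 25.3
ee_pos: [0.5931, 0.0376, 0.057]
ee_rot: [0.0, 0.108, 0.994, 0.0]
contact_force: [0.4, -0.6, -3.5]
grip_width: 0.462
grasp_force: 25.0
```

```bash
python3 - <<'E'
from h import *
wrist();wrist()
E
```

```text
tcp [0.5931 0.0376 0.057 ] yhead 77.55 tilt [ 2.e-04  1.e-04 -1.e+00] t 25.3 F [ 0.43 -0.58 -3.5 ] tau [0.    0.094 0.027] gw 40.2 gf 25.0
tcp [0.5931 0.0376 0.057 ] yhead 77.56 tilt [ 2.e-04  1.e-04 -1.e+00] t 25.35 F [-0.15  0.35 -2.64] tau [ 0.018  0.056 -0.031] gw 39.4 gf 25.0
```

Request:
{"method": "play_rows", "body": {"moves": [{"hand": 30, "dx": -0.8, "dy": -1.5, "dz": -1.5, "ax": 0, "ay": 0, "az": 0}, {"hand": 30, "dx": 0, "dy": 0, "dz": -1, "ax": 0, "ay": 0, "az": 0}, {"hand": 30, "dx": 0, "dy": 0, "dz": 0, "ax": 0, "ay": 0, "az": 0}, {"hand": 30, "dx": 0, "dy": 0, "dz": -0.5, "ax": 0, "ay": 0, "az": 0}, {"hand": 30, "dx": 0, "dy": 0, "dz": 0, "ax": 0, "ay": 0, "az": 0}, {"hand": 30, "dx": 0, "dy": 0, "dz": 0, "ax": 0, "ay": 0, "az": 0}, {"hand": 30, "dx": 0, "dy": 0, "dz": 0, "ax": 0, "ay": 0, "az": 0}]}}

```text
t: 26.1
ee_pos: [0.5922, 0.0361, 0.054]
ee_rot: [0.0, 0.108, 0.994, 0.0]
contact_force: [-0.1, -0.1, -1.7]
grip_width: 0.456
grasp_force: 25.0
```

```bash
python3 - <<'E'
from h import *
for i in range(4): wrist()
E
```

```text
tcp [0.5922 0.0361 0.054 ] yhead 77.55 tilt [ 1.e-04  1.e-04 -1.e+00] t 26.1 F [-0.08 -0.13 -1.67] tau [-0.021  0.202  0.034] gw 39.7 gf 25.0
tcp [0.5922 0.0361 0.054 ] yhead 77.56 tilt [ 1.e-04  1.e-04 -1.e+00] t 26.15 F [-0.68 -0.03 -0.87] tau [-0.006  0.186 -0.004] gw 39.8 gf 25.0
tcp [0.5923 0.036  0.054 ] yhead 77.56 tilt [ 2.e-04  1.e-04 -1.e+00] t 26.2 F [-0.19  0.23 -1.31] tau [-0.079  0.207  0.015] gw 39.6 gf 25.0
tcp [0.5922 0.036  0.054 ] yhead 77.55 tilt [ 1.e-04  1.e-04 -1.e+00] t 26.25 F [-0.59 -0.67 -0.01] tau [-0.     0.208 -0.001] gw 40.1 gf 25.0
```

Contact is made with a light load. Release gently.

Request:
{"method": "play_rows", "body": {"moves": [{"hand": 30, "dx": 0, "dy": 0, "dz": -0.3, "ax": 0, "ay": 0, "az": 0}, {"hand": 30, "dx": 0, "dy": 0, "dz": 0, "ax": 0, "ay": 0, "az": 0}, {"hand": 42, "dx": 0, "dy": 0, "dz": 0, "ax": 0, "ay": 0, "az": 0}, {"hand": 46, "dx": 0, "dy": 0, "dz": 0, "ax": 0, "ay": 0, "az": 0}, {"hand": 54, "dx": 0, "dy": 0, "dz": 0, "ax": 0, "ay": 0, "az": 0}, {"hand": 54, "dx": 0, "dy": 0, "dz": 0, "ax": 0, "ay": 0, "az": 0}, {"hand": 54, "dx": 0, "dy": 0, "dz": 0, "ax": 0, "ay": 0, "az": 0}, {"hand": 54, "dx": 0, "dy": 0, "dz": 0, "ax": 0, "ay": 0, "az": 0}, {"hand": 54, "dx": 0, "dy": 0, "dz": 8, "ax": 0, "ay": 0, "az": 0}, {"hand": 60, "dx": 0, "dy": 0, "dz": 30, "ax": 0, "ay": 0, "az": 0}, {"hand": 60, "dx": 0, "dy": 0, "dz": 40, "ax": 0, "ay": 0, "az": 0}, {"hand": 60, "dx": 0, "dy": 0, "dz": 0, "ax": 0, "ay": 0, "az": 0}]}}

```text
t: 27.5
ee_pos: [0.5962, 0.036, 0.1379]
ee_rot: [0.005, 0.109, 0.994, 0.002]
contact_force: [0.3, 0.5, -0.4]
grip_width: 0.683
grasp_force: 0.0
```

```bash
python3 - <<'E'
from h import *
c=wrist('w11'); s=read_camera('scene');np.savez('s11.npz',**s)
wb=bores(c,[np.array([.519,.052,.056]),np.array([.591,.036,.06])],.014)
n=onz(c,wb[0],.056);h=onz(c,wb[1],.06);print('near',n.round(4),'hub',h.round(4),np.linalg.norm((n-h)[:2]))
L=[np.array([.519,.052,.056]),np.array([.6634,.02,.056])]
sb=bores(s,L,.012);print([ (u-proj(s,l)).round(1) for u,l in zip(sb,L)])
print('near boss tri',tri(c,wb[0],s,sb[0]));print('far on z56',onz(s,sb[1],.056))
E
```

```text
tcp [0.5962 0.036  0.1379] yhead 77.53 tilt [ 0.0105  0.002  -0.9999] t 27.5 F [ 0.25  0.53 -0.35] tau [-0.022  0.007  0.05 ] gw 59.4 gf 0.0
near [0.519  0.0517 0.056 ] hub [0.5912 0.0357 0.06  ] 0.07394534673188558
[array([-3.1, -6.4]), array([-0.3, -0.3])]
near boss tri (array([0.52293197, 0.04866687, 0.08369504]), np.float64(0.009413159425616198))
far on z56 [0.66366265 0.01874294 0.056     ]
```

Level: hub at (0.591,0.036), bore spacing 73.9 mm, far boss where a level arm puts it. I retreat upward and aside so both bosses can be checked unobstructed.

Request:
{"method": "play_rows", "body": {"moves": [{"hand": 60, "dx": 0, "dy": 0, "dz": 30, "ax": 0, "ay": 0, "az": 0}, {"hand": 60, "dx": 0, "dy": 0, "dz": 40, "ax": 0, "ay": 0, "az": 0}, {"hand": 60, "dx": 0, "dy": 0, "dz": 40, "ax": 0, "ay": 0, "az": 0}, {"hand": 60, "dx": 0, "dy": -40, "dz": 0, "ax": 0, "ay": 0, "az": 0}, {"hand": 60, "dx": 0, "dy": -40, "dz": 0, "ax": 0, "ay": 0, "az": 0}, {"hand": 60, "dx": 0, "dy": -40, "dz": 0, "ax": 0, "ay": 0, "az": 0}, {"hand": 60, "dx": 0, "dy": -40, "dz": 0, "ax": 0, "ay": 0, "az": 0}, {"hand": 60, "dx": 0, "dy": -40, "dz": 0, "ax": 0, "ay": 0, "az": 0}, {"hand": 60, "dx": 0, "dy": -40, "dz": 0, "ax": 0, "ay": 0, "az": 0}, {"hand": 60, "dx": 0, "dy": 0, "dz": 0, "ax": 0, "ay": 0, "az": 0}, {"hand": 60, "dx": 0, "dy": 0, "dz": 0, "ax": 0, "ay": 0, "az": 0}]}}

```text
t: 28.7
ee_pos: [0.5912, -0.2051, 0.2402]
ee_rot: [-0.001, 0.11, 0.994, 0.0]
contact_force: [0.3, 0.6, 0.5]
grip_width: 0.688
grasp_force: 0.0
```

```bash
python3 - <<'E'
from h import *
s=read_camera('scene');t=read_camera('top');print(sense()['ee_pos'],sense()['t'])
for n,L in dict(stand=[(.519,.052,.056),(.5914,.036,.06),(.6634,.02,.056)],tray=[(.4251,.3332,.02),(.4973,.3168,.024),(.5695,.3004,.02)]).items():
    L=np.array(L)
    for l,a,b in zip(L,bores(t,L,.011),bores(s,L,.011)):
        p,e=tri(t,a,s,b);print(n,l,p.round(4),'gap',e.round(4))
t0=np.load('top.npz')['pixels'].astype(int);d=np.abs(cv2.GaussianBlur(t['pixels'],(5,5),0).astype(int)-cv2.GaussianBlur(t0.astype(np.uint8),(5,5),0)).max(2)>40
print([(st[:5].tolist()) for m,st,ce in comps(d,25)])
E
```

```text
[ 0.59220678 -0.20227409  0.24055131] 28.8
stand [0.519 0.052 0.056] [0.5195 0.0522 0.0577] gap 0.0022
stand [0.5914 0.036  0.06  ] [0.5916 0.0363 0.0622] gap 0.0014
stand [0.6634 0.02   0.056 ] [0.6639 0.0203 0.0578] gap 0.0012
tray [0.4251 0.3332 0.02  ] [0.4254 0.3337 0.022 ] gap 0.001
tray [0.4973 0.3168 0.024 ] [0.4973 0.3173 0.0267] gap 0.0013
tray [0.5695 0.3004 0.02  ] [0.5694 0.3011 0.0212] gap 0.0011
[[329, 82, 19, 40, 211], [368, 86, 18, 8, 72], [352, 93, 16, 21, 94], [366, 92, 26, 11, 128], [245, 105, 155, 269, 9276], [363, 113, 11, 6, 58], [390, 112, 7, 13, 48], [329, 120, 23, 21, 219], [230, 147, 20, 57, 399], [143, 181, 22, 57, 533], [0, 294, 38, 51, 1203], [239, 344, 46, 40, 1386]]
```

```bash
python3 -c "
from bench import *
print(hand_in())"
```

```text
the job is handed in; nothing more can be done
None
```

The arm that tipped lies flat in the reject tray, the other sits level and central across the knife edge (both ends at equal height, hub within 1 mm of the crest), nothing else was touched as far as the measurements show, and the job was handed in at about 29 s.

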